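Hang the test panel on the drying rail

ROBOT

A 6-joint arm with a two-finger parallel gripper is mounted at the origin on the work surface. World frame = base frame: x ahead of the robot, y to its left, z up, the work surface at z = 0. Lengths are in m, angles in rad, forces in N, time in s.
With the tool pointing down it reaches from about 0.35 to 0.95 m from the base axis. Payload 17.4 kg.
Tool frame: the origin (TCP) lies at the very end of the fingers, on their centre line; the grasp point (between the pads) lies 19 mm behind it; z points along the fingers, y is the line along which they close (so a half turn about z gives the same grasp; the last joint's range is limited). The gripper opens to 93 mm and grips with 3 to 60 N. Pads are 15 mm wide; open, the fingers measure 128 mm over their backs; the gripper's body (75 mm by 188 mm) begins 65 mm behind the grasp point.
Start: joints at [1.266, 0.116, 1.442, -0, 1.584, -0.038], TCP at [0.178, 0.651, 0.219] pointing down, gripper open.
Joint ranges: [-2.83, 2.83], [-0.83, 2.19], [0.07, 2.5], [-1.14, 4.28], [0.01, 3], [-2.97, 2.97]. Speed limits (rad/s): [1.89, 1.89, 2.22, 3.14, 3.14, 3.14].

INTERFACE

Orientations are given as a unit quaternion [x, y, z, w].
In Python, from plant import bot gives the robot as it stands.
- The arm moves only by the tool carry_out, never from a script. Its argument "commands" is a list of rows, each a list of 7 numbers: the opening, from 0 (shut) to 1 (fully open), then the shift along the world's x, y, z as a fraction of full scale, then the turn, a rotation vector about the world's x, y, z as a fraction of full scale. In form: [[grip, x, y, z, rx, ry, rz], ...]. A call has 1 to 20 rows; each row is the pose to reach, as a shift and turn from the pose commanded when the call began; what a row does not reach only later rows make up. Full scale, the value 1, is 0.3 m for a shift and 30 degrees for a turn. A row lasts 1/10 s, in which the tool goes at most 50 mm and 8.59 degrees, less where a joint would pass 70% of its speed; a pose out of reach is approached as far as the arm can. A call with a number of a shift or a turn outside -1 to 1 is refused whole. A call with a gripper value outside its range is refused whole. The fingers move at their own pace and stop on an object; "force" is the grip in N (left out, the last holds). Time passes only in rows, so rows that repeat a pose let the fingers close. It gives the time, the measured TCP pose, the force, the opening and the grip force at its end, in the units of the state.
- bot.sense(): the state, without advancing time (a new reading comes with each control period).
- bot.camera(name): name is "side" or "top"; returns the picture (480x640x3 uint8, red, green, blue); there is no depth.
- bot.get_calibration(name): a dict with "fx", "fy", "cx", "cy" (pixels), "k1" (the pictures are not rectified: a ray, as slopes to the right and down, at radius r is drawn at 1 + k1 r^2 times it, then the intrinsics apply), "eye" and "attitude" of the camera in the world. Camera axes: x right, y down, z forward; pixel columns grow to the right and rows downward; lengths in m; the calibration is good to about 2 mm. A picture is of the moment at which its call begins. get_calibration takes no time and is no camera call.
- bot.finish_job(): hands the job in; it is judged then, once.
The state is a dict: "time": time; "qpos": joint angles; "joint_vel": joint speeds; "joint_efforts": joint torques, N m; "position": TCP position; "orientation": TCP orientation; "force": force on the tool from outside, world axes, zero at the start; "torque": the same for the moment, N m; "grip_width": finger opening in m; "finger_force": force on a finger pad.
Only numpy, scipy, OpenCV 4.12 (cv2) and the standard library are available. Lean on these libraries where they do the work, as an engineer would, in place of code of your own. Each camera call takes 0.05 s, during which the arm holds its last target. There are 200 camera calls.

TASK

Take the coated test panel out of its wooden stand and hook its hanger onto the drying rail in the loading section between the two yellow bands. Then slide it along the rail, without lifting it off, until the whole width of its hook sits on the red band, and leave it hanging there freely. Do not disturb the two pigment jars or the glass muller.

Things in the scene. Friction and masses are not known exactly. Their poses are not given: they have to be found in the camera images.
- hanger: Aluminium test panel with orange patches, 80 wide (y) x 100 high x 6 thick (x), under a steel strap hook (see hook) topped by a black grip block (see grip). 0.15 to 0.3 kg. Starts upright in the stand's slot, origin 12 mm above the table. Origin: centre of the panel's lower edge, z up. Hung, that edge is 70 mm above the table.
- hook (a point): Rail axis when seated: z = 150 in the hanger. 20 mm wide (y) strap: from the panel's top a jog to x = -17, a leg up there, a self-centring gable over to +x (26 inside), a tip at x = 13 to 17 ending at z = 141. Open to +x between jog (z = 104) and tip: bring the 12 mm rail in from the hanger's +x side, hook point about 24 mm above the rail axis, then lower it on. Axes as the hanger.
- grip (a point): Grasp point in the black grip block, 14 (x) x 24 (y), which spans z = 160 to 212 of the hanger: 42 mm above the hook point, 192 above the hanger's origin, 20 below the block's top. Axes as the hanger. Seated on the rail it is 262 mm above the table.
- rail: Fixed drying rail: smooth aluminium bar, 12 mm diameter, along its own y, axis 220 mm above the table, on posts (228 high, feet 140 x 40) 300 mm either side of its middle. Origin on the table under the middle; turned a little. Yellow bands, 12 mm long, at y = -55 and +55 bound the loading section; a yellow drip tray, 26 high, of the same length stands under it.
- rail_mid (a point): Middle of the rail, on the bar's axis, 220 mm above the table; y along the bar, x level across it (away from the robot).
- red_mark: Red band round the rail, 50 mm long, the hook slides over it; a matching red plate (70 x 50 mm) lies on the foot bar straight below. Origin: centre of the band, on the bar's axis; y along the bar. It lies 130 to 200 mm from the rail's middle, to the left or the right.
- blue_mark: Blue band like the red one, on the other side of the rail's middle; not the target.
- stand: Fixed wooden block 70 (x) x 120 (y) x 50 high with a slot 8 mm wide (x) and 84 long (y), 38 deep, that holds the panel's lower edge; lift the panel straight up by 45 mm or more to clear it. Origin under its centre.
- green_jar: Pigment jar with a black lid, green, 60 diameter x 90 high, loose; origin under its centre. Not to be disturbed.
- ochre_jar: Pigment jar with a black lid, orange-ochre, 60 diameter x 90 high, loose; origin under its centre. Not to be disturbed.
- muller: Glass muller, 68 diameter foot, 104 high, standing loose on a 180 mm square, 6 mm thick glass slab; origin under its centre. Not to be disturbed.
There are look-alikes about, which are no part of the job. There is more than one size of the hanger; the job needs the largest.

How it is judged:
On the way, in this order (a step that is already met when the one before it is completed fails the run):
1. the hook is seated over the rail in the loading section, between the yellow bands (x of hook in the frame of rail_mid between -0.008 and 0.008 m and z of hook in the frame of rail_mid between -0.007 and 0.007 m and y of hook in the frame of rail_mid between -0.05 and 0.05 m), for 0.2 s.
2. the hook has been slid along the rail onto the red band (x of hook in the frame of rail_mid between -0.008 and 0.008 m and z of hook in the frame of rail_mid between -0.007 and 0.007 m and y of hook in the frame of red_mark between -0.017 and 0.017 m), for 0.2 s.
At the end, for the whole second after the job is handed in: The hanger hangs on the rail by its hook, which carries it: hook point within 8 mm across and 7 mm in height of the rail's axis and within 17 mm of the red band's centre along the rail, tilted less than 0.15 rad and at rest (all of step 2 and contact force between hanger and rail above 0.3 N and angle between hanger's own z axis and vertical below 0.15 rad and linear speed of hanger below 0.03 m/s and angular speed of hanger below 0.3 rad/s); the robot touches nothing.
It fails at once if the hook is lifted more than 12 mm above its seat over the rail outside the loading section (put on, taken off or carried along there) (x of hook in the frame of rail_mid between -0.02 and 0.02 m and z of hook in the frame of rail_mid between 0.012 and 0.06 m and (y of hook in the frame of rail_mid above 0.065 m or y of hook in the frame of rail_mid below -0.065 m) and y of hook in the frame of rail_mid between -0.28 and 0.28 m).
It fails at once if the green jar is pushed more than 20 mm or tipped (distance of green_jar from where it was at the start of the episode above 0.02 m or angle between green_jar's own z axis and vertical above 0.3 rad).
It fails at once if the ochre jar is pushed more than 20 mm or tipped (distance of ochre_jar from where it was at the start of the episode above 0.02 m or angle between ochre_jar's own z axis and vertical above 0.3 rad).
It fails at once if the muller is pushed more than 20 mm or tipped (distance of muller from where it was at the start of the episode above 0.02 m or angle between muller's own z axis and vertical above 0.3 rad).
It also fails if it takes over 43 s, if anything falls off the work surface, if the arm or the gripper's body presses on something with over 40 N, if the wrist force passes 120 N, or if a joint passes its speed limit or range.

## Working session

There is one attempt and no reset: what is moved stays moved. The work goes in short steps, Python scripts to look and compute and a tool call to move; the robot and the scene stay as the last step left them, time stands still between calls to the robot, and variables do not carry over. Pictures are saved under pics/ and viewed, at most 10 in all, crops included, and the job is handed in when it is done.

Besides the shell and the picture viewer there is one more tool, called after "Request:" as name([rows], argument=value, ...), one row to a line, values as JSON. carry_out: Moves the arm, as the interface text tells. Its arguments: {"type":"object","properties":{"commands":{"type":"array","items":{"type":"array","items":{"type":"number","minimum":-1,"maximum":1}}},"force":{"type":"number"}},"required":["commands"]}

```bash
mkdir -p pics; ls
python3 - <<'E'
from plant import bot
import cv2
for n in("side","top"):
    cv2.imwrite(f"pics/{n}0.png",bot.camera(n)[:,:,::-1]); print(n,bot.get_calibration(n))
s=bot.sense();print(s)
E
```

```text
pics
side {'fx': 541.5549420715199, 'fy': 541.5549420715199, 'cx': 318.6569425434987, 'cy': 236.40845579325446, 'k1': -0.14474044892137886, 'eye': array([-0.05352922, -0.72554532,  0.88241358]), 'attitude': array([ 0.84421988, -0.30982994,  0.1506337 , -0.41061867])}
top {'fx': 491.3336694749136, 'fy': 491.3336694749136, 'cx': 313.2386233818432, 'cy': 241.81701304028562, 'k1': -0.07024384994889112, 'eye': array([ 0.41805455, -0.04233366,  1.23375315]), 'attitude': array([-0.7025965 ,  0.70893067, -0.0338373 ,  0.0512884 ])}
{'time': 0.1, 'qpos': array([ 1.26620996e+00,  1.16449573e-01,  1.44218824e+00, -1.17883455e-05,
        1.58402868e+00, -3.77915535e-02]), 'joint_vel': array([-0.00100319, -0.00144696,  0.00045548,  0.00078156,  0.00124594,
       -0.00018271]), 'joint_efforts': array([ 6.96483658e-04, -7.22899890e+01, -6.23866940e+01,  7.80939194e-02,
        2.27309793e-02, -5.02188550e-05]), 'position': array([0.1779078 , 0.65093777, 0.21797757]), 'orientation': array([ 1.33002184e-01,  9.91115599e-01, -5.30076644e-04, -8.56590926e-05]), 'force': array([-0.54709936,  0.06352377,  0.58720403]), 'torque': array([-0.05716986,  0.03381951,  0.00679514]), 'finger_force': 0.0, 'grip_width': 0.0929995247534993}
```

View pics/side0.png

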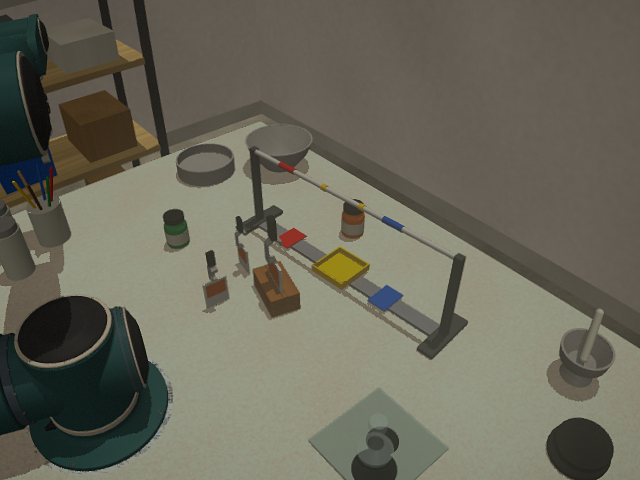

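View pics/top0.png

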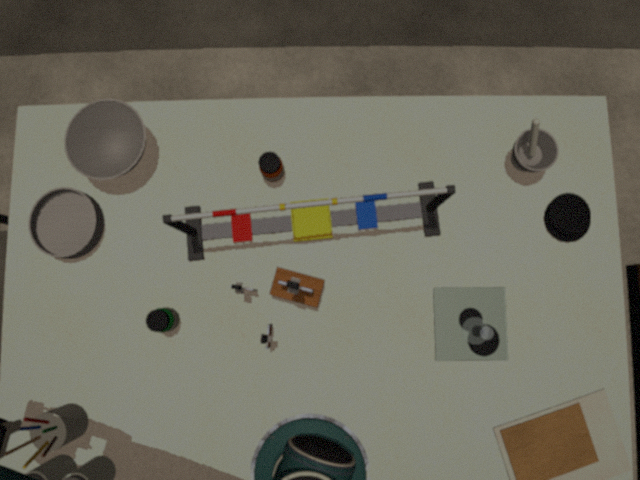

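The top view shows the rail with bands at about y=190–215, the red band at px (224,213), yellow at 282 and 334, and blue at 375. The stand is at (297,288).

Hanger candidates:
- In the stand: top (293,286), side (275,275).
- Small one: top (243,290), side (242,250).
- Small one: top (268,338), side (213,282).

By the description I choose the one in the stand, and I'll check it in a close crop.

```bash
cat > h.py <<'E'
import numpy as np,cv2
from scipy.spatial.transform import Rotation as R
from plant import bot
def KD(n):
    c=bot.get_calibration(n)
    return c,np.array([[c["fx"],0,c["cx"]],[0,c["fy"],c["cy"]],[0,0,1]]),np.array([c["k1"],0,0,0,0.])
def ray(n,p):
    c,K,D=KD(n); u=cv2.undistortPointsIter(np.array([[p]],float),K,D,None,None,(3,50,1e-10))[0,0]
    return np.array(c["eye"]),R.from_quat(c["attitude"]).apply([u[0],u[1],1])
def onz(n,p,z):
    o,d=ray(n,p); return o+d*(z-o[2])/d[2]
def tri(ps,pt):
    A=np.zeros((3,3));b=np.zeros(3);L=[]
    for n,p in(("side",ps),("top",pt)):
        o,d=ray(n,p);d=d/np.linalg.norm(d);M=np.eye(3)-np.outer(d,d);A+=M;b+=M@o;L.append((M,o))
    x=np.linalg.solve(A,b); return x,max(np.linalg.norm(M@(x-o)) for M,o in L)
def proj(n,X):
    c,K,D=KD(n);Rc=R.from_quat(c["attitude"]).inv()
    return cv2.projectPoints(Rc.apply(np.atleast_2d(X)-c["eye"]),np.zeros(3),np.zeros(3),K,D)[0][:,0]
E
python3 - <<'E'
from h import *
s=cv2.imread("pics/side0.png");t=cv2.imread("pics/top0.png")
a=cv2.resize(s[205:325,195:310],None,fx=3.4,fy=3.4*1.2,interpolation=2)[:500]
a=cv2.resize(s[205:325,195:315],(400,400),interpolation=2);b=cv2.resize(t[255:355,225:325],(400,400),interpolation=2)
cv2.imwrite("pics/c1.png",np.clip(np.hstack([a,b])*1.6,0,255).astype(np.uint8))
for n,im in(("side",s),("top",t)):
    hsv=cv2.cvtColor(im,cv2.COLOR_BGR2HSV)
    for c,lo,hi in(("red",(0,150,60),(6,255,255)),("red2",(174,150,60),(180,255,255)),("yel",(20,150,60),(32,255,255)),("blue",(105,130,50),(125,255,255))):
        m=cv2.inRange(hsv,lo,hi);k,_,st,ce=cv2.connectedComponentsWithStats(m)
        for i in range(1,k):
            if st[i,4]>8: print(n,c,st[i],ce[i].round(1))
E
```

```text
side red [279 162  16  12  82] [286.4 166.8]
side red [ 50 167   3  35  72] [ 50.8 183.5]
side red [279 228  27  20 291] [291.  237.2]
side yel [ 12 181  24  27 111] [ 23.3 194. ]
side yel [321 184   6   6  24] [323.  186.4]
side yel [358 203   7   8  32] [360.5 206. ]
side yel [ 312  247   58   42 1352] [339.9 267. ]
side blue [   0  149   57   51 1170] [ 25.2 173.4]
side blue [383 216  20  12  70] [392.6 221.9]
side blue [369 285  33  26 437] [384.9 297.4]
top red [213 210  39  32 566] [238.2 224.9]
top yel [333 199   4   5  18] [334.3 201.2]
top yel [280 204   5   6  22] [281.7 206.5]
top yel [ 292  206   40   36 1217] [311.1 223.2]
top yel [ 24 462   5   6   9] [ 25.8 464.4]
top blue [356 194  30  35 590] [367.5 211.3]
```

View pics/c1.png

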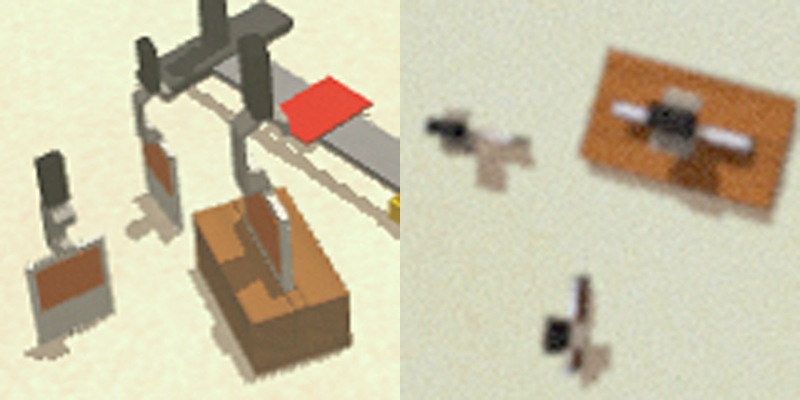

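The crops show the hanger in the stand is clearly the largest: grip at side px (272,217–240), top px (293,285). The other two stand directly on the table and are smaller. Next I measure its pose, the rail, and which way the hook opens.

Run:
```python
from h import *
s=cv2.imread("pics/side0.png");t=cv2.imread("pics/top0.png")
def dark(im,x0,y0,x1,y1,th):
    m=(im[y0:y1,x0:x1].max(2)<th).astype(np.uint8);k,_,st,ce=cv2.connectedComponentsWithStats(m)
    i=1+np.argmax(st[1:,4]);pts=np.argwhere(_==i)[:,::-1]+[x0,y0]
    return ce[i]+[x0,y0],st[i]+[x0,y0,0,0,0],cv2.minAreaRect(pts.astype(np.float32))
gs=dark(s,258,208,285,250,62);gt=dark(t,280,275,305,298,60);print("grip",gs,gt)
print("grip tri",tri(gs[0],gt[0]))
# panel top edge (bright) in top view
m=(t[270:310,265:325].min(2)>105).astype(np.uint8)
ys,xs=np.nonzero(m);print("bright",len(xs))
k,l,st,ce=cv2.connectedComponentsWithStats(m)
for i in range(1,k):
    if st[i,4]>5: print(st[i]+[265,270,0,0,0],ce[i]+[265,270])
a,b=onz("top",(278.75,282),.112),onz("top",(313,291.25),.112);print("panel edge",a,b,np.linalg.norm(a-b),(a+b)/2,np.degrees(np.arctan2(*(a-b)[[0,1]])))
# stand outline
hsv=cv2.cvtColor(t,cv2.COLOR_BGR2HSV)[260:315,262:332];m=cv2.inRange(hsv,(5,100,50),(20,255,255))
r=cv2.minAreaRect(np.argwhere(m)[:,::-1].astype(np.float32)+np.float32([262,260]));P=[onz("top",p,.05) for p in cv2.boxPoints(r)]
print("stand",np.round(P,4),np.mean(P,0),[np.linalg.norm(P[i]-P[i-1]).round(4) for i in range(4)])
# rail
for nm,ps,pt in(("y+55",(323,186.4),(281.7,206.5)),("y-55",(360.5,206),(334.3,201.2)),("red",(286.4,166.8),(224.5,213.2)),("blue",(392.6,221.9),(375,196.8))):
    print(nm,tri(ps,pt))
# red/blue band ends in top, saturation profile
for n,im,lo,hi,box in(("top",t,0,6,(205,205,245,220)),("top",t,105,125,(350,188,395,203)),("side",s,0,6,(270,155,300,180)),("side",s,105,125,(375,210,410,235))):
    x0,y0,x1,y1=box;h=cv2.cvtColor(im,cv2.COLOR_BGR2HSV)[y0:y1,x0:x1]
    m=cv2.inRange(h,(lo,110,50),(hi,255,255));print(n,"\n".join("".join(".#"[v>0] for v in r) for r in m),sep="\n")
```

```text
grip (array([271.85957447, 226.31489362]), array([266, 211,  17,  31, 235]), ((271.7756042480469, 224.88047790527344), (14.59719467163086, 31.429367065429688), 12.094757080078125)) (array([292.38888889, 285.2       ]), array([285, 281,  14,  10,  90]), ((292.28460693359375, 285.12310791015625), (13.06816291809082, 7.454992294311523), 15.255120277404785))
grip tri (array([0.45341378, 0.02610646, 0.20182265]), np.float64(0.0018288910592191218))
bright 760
[265 270  39  40 489] [274.46625767 295.42740286]
[292 270  33   9 159] [313.00628931 272.58490566]
[279 281   7   3  14] [281.71428571 282.14285714]
[302 287  10   5  24] [306.125      288.91666667]
[318 290   7  20  69] [322.34782609 302.28985507]
panel edge [0.46238344 0.06437402 0.112     ] [ 0.44074986 -0.0137136   0.112     ] 0.08102894000662932 [0.45156665 0.02533021 0.112     ] 15.484989708079533
stand [[ 0.4347  0.0931  0.05  ]
 [ 0.501   0.075   0.05  ]
 [ 0.4687 -0.0399  0.05  ]
 [ 0.4029 -0.0212  0.05  ]] [0.45181491 0.02675106 0.05      ] [np.float64(0.1187), np.float64(0.0687), np.float64(0.1193), np.float64(0.0683)]
y+55 (array([0.61568675, 0.04803187, 0.2221702 ]), np.float64(0.00032675836104021196))
y-55 (array([ 0.62562246, -0.06246238,  0.2229768 ]), np.float64(9.690454294142964e-05))
red (array([0.60349694, 0.16801192, 0.22329875]), np.float64(0.0005411154660147725))
blue (array([ 0.63387629, -0.14778421,  0.22516684]), np.float64(0.00032395248692346614))Traceback (most recent call last):
  File "<stdin>", line 26, in <module>
  File "<stdin>", line 26, in <genexpr>
  File "<stdin>", line 26, in <genexpr>
TypeError: string indices must be integers, not 'numpy.bool'
```

Run:
```python
from h import *
s=cv2.imread("pics/side0.png");t=cv2.imread("pics/top0.png")
O=np.array([.4522,.0262,.012])
for nm,yaw in(("A +x away",-.271),("B +x to robot",-.271+np.pi)):
    Q=R.from_euler("z",yaw)
    pts=np.array([[0,0,212],[0,0,160],[-17,0,104],[-17,0,125],[-17,0,150],[15,0,141],[15,0,150],[0,0,100]])/1000
    X=Q.apply(pts)+O
    print(nm,"side",((proj("side",X)-[195,205])/.3).round(0).tolist(),"top",((proj("top",X)-[225,255])*4+[400,0]).round(0).tolist())
r0=np.array([.6206,-.0072,.222])
def pr(n,im,lo,hi,box):
    x0,y0,x1,y1=box;h=cv2.cvtColor(im,cv2.COLOR_BGR2HSV)[y0:y1,x0:x1]
    m=cv2.inRange(h,(lo,110,40),(hi,255,255));k,l,st,ce=cv2.connectedComponentsWithStats(m)
    i=1+np.argmin(np.linalg.norm(ce[1:]-[(x1-x0)/2,(y1-y0)/2],axis=1))
    p=np.argwhere(l==i)[:,::-1]+[x0,y0]
    E=[onz(n,p[p[:,0]==c].mean(0)+[d,0],.2225) for c,d in((p[:,0].min(),-.5),(p[:,0].max(),.5))]
    print(n,st[i],ce[i]+[x0,y0],np.round(E,4).tolist(),np.linalg.norm(E[0]-E[1]),(E[0]+E[1])/2)
pr("top",t,0,6,(205,205,232,216.5.__int__()));pr("top",t,105,125,(355,190,395,199))
pr("side",s,0,6,(270,155,300,180));pr("side",s,105,125,(375,210,410,235))
for n,c in(("green",(162,320)),("ochre",(270,165))): print(n,onz("top",c,.09))
# strap profile rows of side view
c=cv2.resize(s[208:275,255:300],None,fx=9,fy=8.8,interpolation=2);cv2.imwrite("pics/c2.png",np.clip(c*1.8,0,255).astype(np.uint8))
```

```text
A +x away side [[250.0, 43.0], [254.0, 109.0], [235.0, 183.0], [233.0, 159.0], [230.0, 129.0], [278.0, 126.0], [277.0, 115.0], [259.0, 181.0]] top [[668.0, 119.0], [675.0, 122.0], [673.0, 154.0], [671.0, 154.0], [668.0, 153.0], [684.0, 97.0], [683.0, 96.0], [682.0, 125.0]]
B +x to robot side [[250.0, 43.0], [254.0, 109.0], [283.0, 169.0], [282.0, 145.0], [280.0, 115.0], [234.0, 139.0], [233.0, 128.0], [259.0, 181.0]] top [[668.0, 119.0], [675.0, 122.0], [689.0, 96.0], [687.0, 95.0], [684.0, 92.0], [670.0, 150.0], [669.0, 149.0], [682.0, 125.0]]
top [ 8  4 19  7 99] [222.21212121 212.60606061] [[0.604, 0.194, 0.2225], [0.6059, 0.1537, 0.2225]] 0.04039447998910502 [0.60494588 0.17385004 0.2225    ]
top [ 9  4 23  5 89] [375.58426966 196.4494382 ] [[0.634, -0.1238, 0.2225], [0.6335, -0.1719, 0.2225]] 0.04812914589935732 [ 0.63376659 -0.1478414   0.2225    ]
side [ 8  7 18 12 98] [286.17346939 166.92857143] [[0.5951, 0.1911, 0.2225], [0.6149, 0.1469, 0.2225]] 0.04845972183473788 [0.60500889 0.16899666 0.2225    ]
side [ 7  6 21 13 93] [392.07526882 222.        ] [[0.6267, -0.1238, 0.2225], [0.6435, -0.1672, 0.2225]] 0.046505827061066644 [ 0.63511248 -0.14546349  0.2225    ]
green [0.37618581 0.34062944 0.09      ]
ochre [0.7435878  0.08792538 0.09      ]
```

View pics/c2.png

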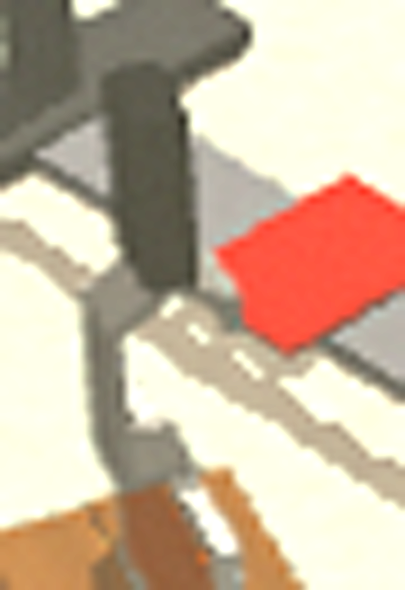

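The crop shows the strap's leg on the left (robot side) and the tip at right, around crop px (235,310). So the hook opens away from the robot, and the hanger's yaw is −0.271, which the tool's yaw already matches. The rail yaw is about +0.094 with its middle at about (0.6205,−0.007), and the red band is at about (0.604,0.169). The rail triangulates at 222–225 mm against the stated 220, and the panel length at 81 mm against 80, so both check out.

Request:
carry_out([
  [1, 0, 0, 0.2, 0, 0, 0],
  [1, 0.1, -0.2, 0.3, 0, 0, 0],
  [1, 0.2, -0.4, 0.3, 0, 0, 0],
  [1, 0.3, -0.6, 0.3, 0, 0, 0],
  [1, 0.4, -0.8, 0.3, 0, 0, 0],
  [1, 0.45, -1, 0.3, 0, 0, 0],
  [1, 0.45, -1, 0.3, 0, 0, 0],
  [1, 0.45, -1, 0.3, 0, 0, 0],
  [1, 0.45, -1, 0.3, 0, 0, 0],
  [1, 0.45, -1, 0.3, 0, 0, 0],
], force=30)

```text
time: 1.1
position: [0.3132, 0.3507, 0.3087]
orientation: [0.134, 0.991, 0.0, 0.0]
force: [0.5, 0.3, 0.6]
grip_width: 0.0928
finger_force: 0.0
```

Request:
carry_out([
  [1, 0.1, -0.2, 0, 0, 0, 0],
  [1, 0.2, -0.4, 0, 0, 0, 0],
  [1, 0.3, -0.6, 0, 0, 0, 0],
  [1, 0.4, -0.8, 0, 0, 0, 0],
  [1, 0.45, -1, 0, 0, 0, 0],
  [1, 0.45, -1, 0, 0, 0, 0],
  [1, 0.45, -1, 0, 0, 0, 0],
  [1, 0.45, -1, 0, 0, 0, 0],
  [1, 0.45, -1, 0, 0, 0, 0],
  [1, 0.45, -1, 0, 0, 0, 0],
])

```text
time: 2.1
position: [0.448, 0.0524, 0.3085]
orientation: [0.132, 0.991, 0.0, -0.0]
force: [-0.7, 1.1, 0.1]
grip_width: 0.0928
finger_force: 0.0
```

Request:
carry_out([
  [1, 0.01, -0.08, 0, 0, 0, 0],
  [1, 0.013, -0.083, -0.1, 0, 0, 0],
  [1, 0.013, -0.083, -0.2, 0, 0, 0],
  [1, 0.013, -0.083, -0.3, 0, 0, 0],
  [1, 0.013, -0.083, -0.37, 0, 0, 0],
  [1, 0.013, -0.083, -0.41, 0, 0, 0],
  [1, 0.013, -0.083, -0.41, 0, 0, 0],
  [1, 0.013, -0.083, -0.41, 0, 0, 0],
  [1, 0.013, -0.083, -0.41, 0, 0, 0],
])

```text
time: 3.0
position: [0.4523, 0.0265, 0.187]
orientation: [0.133, 0.991, 0.0, 0.001]
force: [-0.3, 0.9, 0.1]
grip_width: 0.0926
finger_force: 0.0
```

Run:
```python
from h import *
o=[]
for n in("side","top"):
    im=bot.camera(n)[:,:,::-1];c=im[150:300,200:350] if n=="side" else im[220:370,220:370]
    o.append(cv2.resize(c,(400,400),interpolation=2))
cv2.imwrite("pics/g1.png",np.clip(np.hstack(o)*1.6,0,255).astype(np.uint8));s=bot.sense();print(s["position"],s["time"],s["force"])
```

```text
[0.45222476 0.02630792 0.18664957] 3.1 [-0.40321772  0.2803433  -0.41029837]
```

View pics/g1.png

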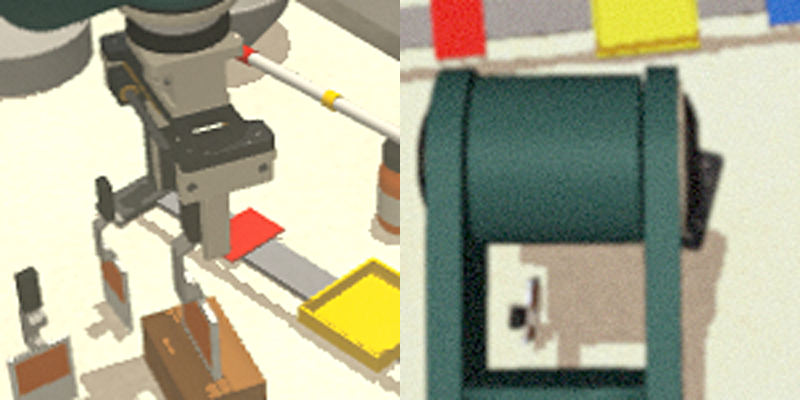

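The side view shows the open fingers straddling the grip block over the stand, with the near finger at crop px (215,220), and clear of the small look-alike. Next I close and lift.

Request:
carry_out([
  [0, 0, 0, 0, 0, 0, 0],
  [0, 0, 0, 0, 0, 0, 0],
  [0, 0, 0, 0, 0, 0, 0],
  [0, 0, 0, 0, 0, 0, 0],
  [0, 0, 0, 0, 0, 0, 0],
  [0, 0, 0, 0, 0, 0, 0],
  [0, 0, 0, 0, 0, 0, 0],
  [0, 0, 0, 0, 0, 0, 0],
  [0, 0, 0, 0, 0, 0, 0],
  [0, 0, 0, 0, 0, 0, 0],
], force=30)

```text
time: 4.1
position: [0.4518, 0.0262, 0.1855]
orientation: [0.133, 0.991, -0.0, -0.0]
force: [0.2, -0.5, -0.2]
grip_width: 0.0236
finger_force: 30.0
```

Request:
carry_out([
  [0, 0, 0, 0.02, 0, 0, 0],
  [0, 0, 0, 0.05, 0, 0, 0],
  [0, 0, 0, 0.09, 0, 0, 0],
  [0, 0, 0, 0.13, 0, 0, 0],
  [0, 0, 0, 0.17, 0, 0, 0],
  [0, 0, 0, 0.21, 0, 0, 0],
  [0, 0, 0, 0.24, 0, 0, 0],
  [0, 0, 0, 0.27, 0, 0, 0],
  [0, 0, 0, 0.28, 0, 0, 0],
  [0, 0, 0, 0.28, 0, 0, 0],
  [0, 0, 0, 0.28, 0, 0, 0],
])

```text
time: 5.2
position: [0.4518, 0.0262, 0.2692]
orientation: [0.133, 0.991, -0.0, -0.0]
force: [-0.6, 0.5, -1.9]
grip_width: 0.024
finger_force: 30.0
```

Request:
carry_out([
  [0, 0.02, 0, 0, 0, 0, 0.1],
  [0, 0.06, -0.01, 0, 0, 0, 0.2],
  [0, 0.1, -0.02, 0, 0, 0, 0.3],
  [0, 0.14, -0.03, 0, 0, 0, 0.4],
  [0, 0.18, -0.04, 0, 0, 0, 0.5],
  [0, 0.22, -0.045, 0, 0, 0, 0.6],
  [0, 0.25, -0.045, 0, 0, 0, 0.66],
  [0, 0.27, -0.045, 0, 0, 0, 0.697],
  [0, 0.27, -0.045, 0, 0, 0, 0.697],
  [0, 0.27, -0.045, 0, 0, 0, 0.697],
  [0, 0.27, -0.045, 0, 0, 0, 0.697],
])

```text
time: 6.3
position: [0.5325, 0.0127, 0.2697]
orientation: [-0.049, 0.999, -0.0, 0.0]
force: [0.3, -0.9, -1.5]
grip_width: 0.0238
finger_force: 30.0
```

Run:
```python
from h import *
im=bot.camera("side")[:,:,::-1];cv2.imwrite("pics/s2full.png",im)
s=bot.sense();p=s["position"];print(p,s["time"],s["force"])
G=np.array([p[0],p[1],p[2]+.019]);Q=R.from_euler("z",.094)
pts=np.array([[0,0,-20],[0,0,-42],[15,10,-51],[15,-10,-51],[0,-40,-92],[0,40,-92],[0,-40,-192],[0,40,-192]])/1000
uv=proj("side",Q.apply(pts)+G);print(uv.round(1).tolist())
x0,y0=240,130;c=cv2.resize(im[y0:y0+140,x0:x0+160],None,fx=4,fy=4,interpolation=2);c=np.clip(c*1.6,0,255).astype(np.uint8)
for u,v in uv: cv2.circle(c,(int((u-x0)*4+2),int((v-y0)*4+2)),3,(255,0,255),1)
cv2.imwrite("pics/s2.png",c)
```

```text
[0.53256386 0.01278603 0.26977808] 6.35 [-0.51200935  0.9112363  -1.68235906]
[[303.9, 188.6], [304.1, 197.4], [305.9, 196.3], [312.5, 200.0], [317.8, 224.5], [291.7, 209.2], [317.8, 260.5], [293.0, 244.7]]
```

View pics/s2.png

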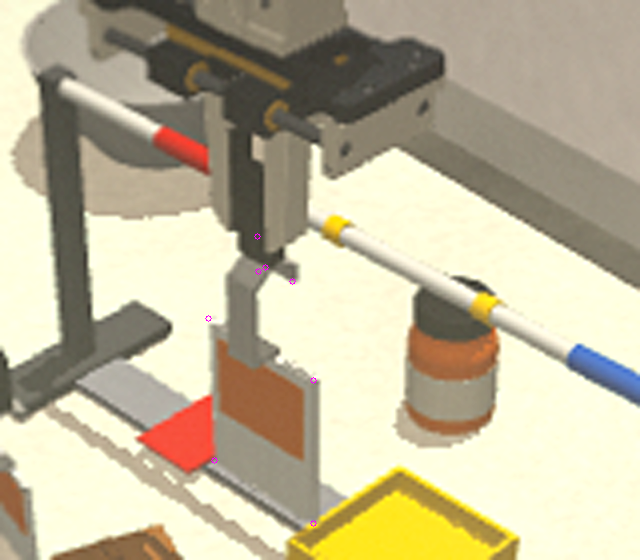

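The hanger hangs straight in the gripper, within about 1 px of prediction. The tip is at crop px (292,275) and faces the rail, and the red band is at left (180,148). Next I move it over the rail.

Request:
carry_out([
  [0, 0.01, 0, 0.01, 0, 0, 0],
  [0, 0.04, 0, 0.01, 0, 0, 0],
  [0, 0.08, 0, 0.01, 0, 0, 0],
  [0, 0.12, 0, 0.01, 0, 0, 0],
  [0, 0.16, 0, 0.01, 0, 0, 0],
  [0, 0.2, 0, 0.01, 0, 0, 0],
  [0, 0.23, 0, 0.01, 0, 0, 0],
  [0, 0.26, 0, 0.01, 0, 0, 0],
  [0, 0.28, 0, 0.01, 0, 0, 0],
  [0, 0.287, 0, 0.01, 0, 0, 0],
  [0, 0.287, 0, 0.01, 0, 0, 0],
  [0, 0.287, 0, 0.01, 0, 0, 0],
])

```text
time: 7.55
position: [0.6188, 0.0127, 0.2728]
orientation: [-0.049, 0.999, -0.0, 0.0]
force: [-0.1, -0.2, -1.8]
grip_width: 0.0237
finger_force: 30.0
```

Run:
```python
from h import *
o=[]
im=bot.camera("side")[:,:,::-1];t=bot.camera("top")[:,:,::-1]
s=bot.sense();print(s["position"],s["time"],s["force"])
c=np.hstack([cv2.resize(im[130:230,290:370],(400,500),interpolation=2),cv2.resize(t[170:250,265:329],(400,500),interpolation=2)])
cv2.imwrite("pics/s3.png",np.clip(c*1.6,0,255).astype(np.uint8))
```

```text
[0.61873464 0.01276694 0.27287008] 7.65 [ 0.06723712  1.59446034 -2.30096321]
```

View pics/s3.png

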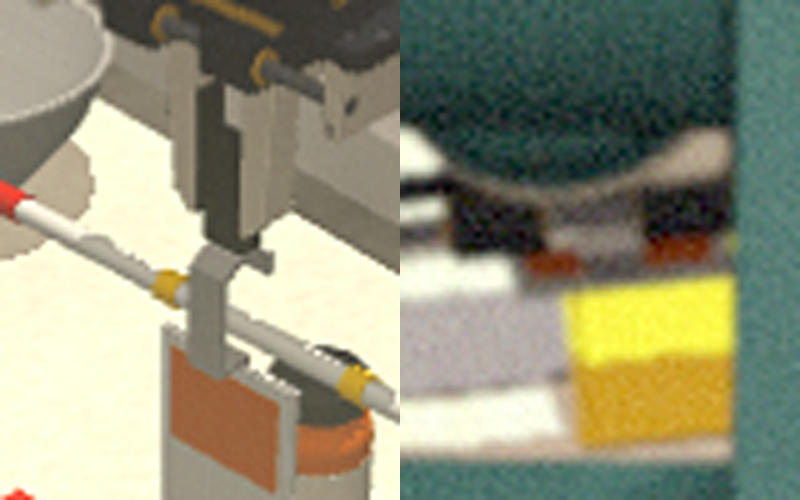

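The rail passes through the hook opening at crop px (200,300), just right of the left yellow band and with the tip above the rail. Next I lower it slowly.

Request:
carry_out([
  [0, 0, 0, -0.02, 0, 0, 0],
  [0, 0, 0, -0.04, 0, 0, 0],
  [0, 0, 0, -0.06, 0, 0, 0],
  [0, 0, 0, -0.075, 0, 0, 0],
  [0, 0, 0, -0.083, 0, 0, 0],
  [0, 0, 0, -0.09, 0, 0, 0],
  [0, 0, 0, -0.09, 0, 0, 0],
])

```text
time: 8.35
position: [0.6189, 0.0127, 0.2454]
orientation: [-0.049, 0.999, -0.0, -0.0]
force: [0.7, -0.0, -0.9]
grip_width: 0.0237
finger_force: 30.0
```

Request:
carry_out([
  [0, 0, 0, -0.003, 0, 0, 0],
  [0, 0, 0, -0.006, 0, 0, 0],
  [0, 0, 0, -0.006, 0, 0, 0],
])

```text
time: 8.65
position: [0.619, 0.0127, 0.2441]
orientation: [-0.049, 0.999, -0.0, 0.0]
force: [-0.7, -0.1, -1.7]
grip_width: 0.024
finger_force: 30.0
```

Request:
carry_out([
  [0, 0, 0, -0.003, 0, 0, 0],
  [0, 0, 0, -0.003, 0, 0, 0],
])

```text
time: 8.85
position: [0.6191, 0.0127, 0.244]
orientation: [-0.049, 0.999, -0.0, 0.001]
force: [-2.2, -0.7, 5.5]
grip_width: 0.0237
finger_force: 30.0
```

Request:
carry_out([
  [0, 0, 0, -0.003, 0, 0, 0],
  [0, 0, 0, -0.003, 0, 0, 0],
])

```text
time: 9.05
position: [0.6191, 0.0127, 0.2438]
orientation: [-0.049, 0.999, -0.0, 0.001]
force: [-4.4, -0.3, 11.9]
grip_width: 0.0238
finger_force: 30.0
```

Request:
carry_out([
  [0, 0, 0, -0.003, 0, 0, 0],
  [0, 0, 0, -0.003, 0, 0, 0],
])

```text
time: 9.25
position: [0.6192, 0.0127, 0.2438]
orientation: [-0.049, 0.999, -0.0, 0.001]
force: [-7.3, 0.2, 16.4]
grip_width: 0.024
finger_force: 30.0
```

Seated: the wrist force rose to about +16 N with the height fixed at 0.244. The sideways force of −7 N says the grip is a millimetre too far +x. I'll ease off, loosen the grip and let it centre.

Request:
carry_out([
  [0, -0.002, 0, 0.005, 0, 0, 0],
  [0, -0.004, 0, 0.006, 0, 0, 0],
  [0, -0.004, 0, 0.006, 0, 0, 0],
  [0, -0.004, 0, 0.006, 0, 0, 0],
], force=10)

```text
time: 9.65
position: [0.6181, 0.0127, 0.2434]
orientation: [-0.049, 0.999, -0.0, 0.001]
force: [3.3, -0.9, 5.9]
grip_width: 0.0239
finger_force: 10.0
```

Request:
carry_out([
  [0, 0, 0.01, 0, 0, 0, 0],
  [0, -0.003, 0.03, 0, 0, 0, 0],
  [0, -0.005, 0.06, 0, 0, 0, 0],
  [0, -0.008, 0.09, 0, 0, 0, 0],
  [0, -0.011, 0.12, 0, 0, 0, 0],
  [0, -0.014, 0.15, 0, 0, 0, 0],
  [0, -0.016, 0.18, 0, 0, 0, 0],
  [0, -0.019, 0.21, 0, 0, 0, 0],
  [0, -0.022, 0.24, 0, 0, 0, 0],
  [0, -0.024, 0.26, 0, 0, 0, 0],
  [0, -0.024, 0.26, 0, 0, 0, 0],
])

```text
time: 10.75
position: [0.6107, 0.0915, 0.2433]
orientation: [-0.049, 0.999, 0.0, 0.0]
force: [0.8, 1.9, 4.9]
grip_width: 0.0242
finger_force: 10.0
```

Request:
carry_out([
  [0, 0, 0.01, 0, 0, 0, 0],
  [0, -0.003, 0.03, 0, 0, 0, 0],
  [0, -0.005, 0.06, 0, 0, 0, 0],
  [0, -0.008, 0.09, 0, 0, 0, 0],
  [0, -0.011, 0.12, 0, 0, 0, 0],
  [0, -0.014, 0.15, 0, 0, 0, 0],
  [0, -0.016, 0.18, 0, 0, 0, 0],
  [0, -0.019, 0.21, 0, 0, 0, 0],
  [0, -0.022, 0.24, 0, 0, 0, 0],
  [0, -0.024, 0.26, 0, 0, 0, 0],
  [0, -0.024, 0.26, 0, 0, 0, 0],
  [0, -0.024, 0.26, 0, 0, 0, 0],
])

```text
time: 11.95
position: [0.6034, 0.1694, 0.2433]
orientation: [-0.049, 0.999, 0.0, 0.0]
force: [1.2, 4.2, 5.7]
grip_width: 0.0236
finger_force: 10.0
```

Run:
```python
from h import *
im=bot.camera("side")[:,:,::-1];t=bot.camera("top")[:,:,::-1]
s=bot.sense();print(s["position"],s["time"],s["force"])
c=np.hstack([cv2.resize(im[120:220,240:320],(400,500),interpolation=2),cv2.resize(t[170:250,185:249],(400,500),interpolation=2)])
cv2.imwrite("pics/s4.png",np.clip(c*1.6,0,255).astype(np.uint8))
```

```text
[0.60345903 0.16940468 0.24332374] 12.05 [1.73312659 4.16017149 6.32623403]
```

View pics/s4.png

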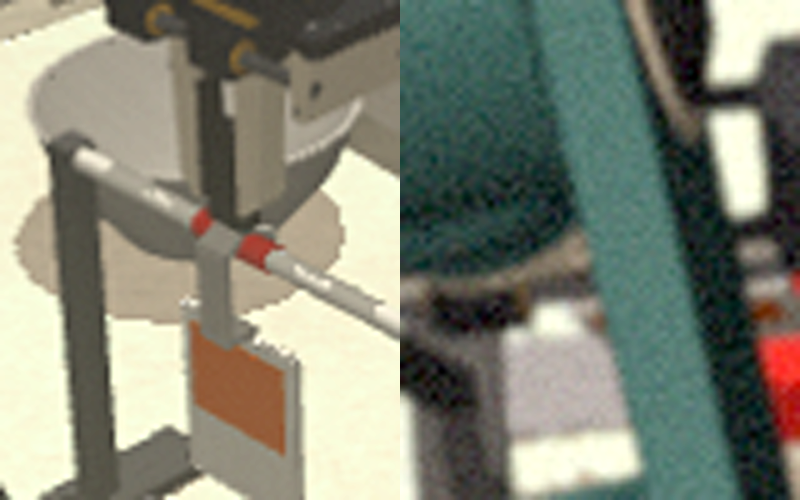

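Run:
```python
from h import *
for z in(.17,.1725):
    a,b=onz("side",(276.7,180.7),z),onz("side",(300,191),z);print(a,b,np.linalg.norm(a-b),(a+b)/2)
Q=R.from_euler("z",.0945);c=np.array([.604,.169,.2225])
for d in(-8,-4,0,4,8):
    P=np.array([[-17,-10,0],[-17,10,0],[-17,-10,10],[-17,10,10],[0,-10,12],[0,10,12]])/1000+[0,d/1000,0]
    print(d,((proj("side",Q.apply(P)+c)-[240,120])*5).round().tolist())
print(((proj("side",Q.apply(np.array([[0,-.025,0],[0,.025,0]]))+c)-[240,120])*5).round().tolist())
```

```text
[0.59838757 0.20269362 0.17      ] [0.61320111 0.12955986 0.17      ] 0.07461894960725433 [0.60579434 0.16612674 0.17      ]
[0.59609986 0.19943625 0.1725    ] [0.61086142 0.12655913 0.1725    ] 0.07435709697004986 [0.60348064 0.16299769 0.1725    ]
-8 [[230.0, 262.0], [201.0, 246.0], [229.0, 243.0], [200.0, 228.0], [256.0, 226.0], [227.0, 211.0]]
-4 [[224.0, 259.0], [195.0, 243.0], [223.0, 240.0], [194.0, 225.0], [250.0, 223.0], [221.0, 208.0]]
0 [[218.0, 255.0], [190.0, 240.0], [218.0, 237.0], [189.0, 222.0], [244.0, 220.0], [215.0, 205.0]]
4 [[213.0, 252.0], [184.0, 237.0], [212.0, 234.0], [183.0, 219.0], [238.0, 217.0], [209.0, 202.0]]
8 [[207.0, 249.0], [178.0, 234.0], [206.0, 231.0], [177.0, 216.0], [232.0, 214.0], [204.0, 199.0]]
[[267.0, 253.0], [195.0, 216.0]]
```

The side view shows the strap seated over the red band, with red visible on both sides at crop px (203,222) and (258,250). It is about 4–5 mm short of centre, so I nudge, release and retreat upward.

Request:
carry_out([
  [0, 0, 0.005, 0, 0, 0, 0],
  [0, -0.001, 0.01, 0.001, 0, 0, 0],
  [0, -0.001, 0.014, 0.002, 0, 0, 0],
  [0, -0.001, 0.014, 0.002, 0, 0, 0],
  [0, -0.001, 0.014, 0.002, 0, 0, 0],
])

```text
time: 12.55
position: [0.6031, 0.173, 0.2434]
orientation: [-0.049, 0.999, 0.0, -0.0]
force: [2.3, -0.2, 1.2]
grip_width: 0.0238
finger_force: 10.0
```

Request:
carry_out([
  [0.32, 0, 0, 0, 0, 0, 0],
  [0.4, 0, 0, 0, 0, 0, 0],
  [0.6, 0, 0, 0, 0, 0, 0],
  [1, 0, 0, 0, 0, 0, 0],
  [1, 0, 0, 0, 0, 0, 0],
  [1, 0, 0, 0, 0, 0, 0],
  [1, 0, 0, 0, 0, 0, 0],
  [1, 0, 0, 0, 0, 0, 0],
])

```text
time: 13.35
position: [0.6031, 0.1729, 0.2435]
orientation: [-0.049, 0.999, -0.0, -0.0]
force: [-0.1, -0.9, 1.2]
grip_width: 0.0805
finger_force: 0.0
```

Request:
carry_out([
  [1, 0, 0, 0.03, 0, 0, 0],
  [1, 0, 0, 0.08, 0, 0, 0],
  [1, 0, 0, 0.15, 0, 0, 0],
  [1, 0, 0, 0.25, 0, 0, 0],
  [1, 0, 0, 0.35, 0, 0, 0],
  [1, -0.1, 0, 0.4, 0, 0, 0],
  [1, -0.2, 0, 0.4, 0, 0, 0],
  [1, -0.3, 0, 0.4, 0, 0, 0],
  [1, -0.4, 0, 0.4, 0, 0, 0],
  [1, -0.5, 0, 0.4, 0, 0, 0],
  [1, -0.5, 0, 0.4, 0, 0, 0],
  [1, -0.5, 0, 0.4, 0, 0, 0],
  [1, -0.5, 0, 0.4, 0, 0, 0],
  [1, -0.5, 0, 0.4, 0, 0, 0],
  [1, -0.5, 0, 0.4, 0, 0, 0],
  [1, -0.5, 0, 0.4, 0, 0, 0],
  [1, -0.5, 0, 0.4, 0, 0, 0],
  [1, -0.5, 0, 0.4, 0, 0, 0],
])

```text
time: 15.15
position: [0.4532, 0.1729, 0.3635]
orientation: [-0.049, 0.999, -0.0, -0.0]
force: [-0.7, 0.1, -0.1]
grip_width: 0.0926
finger_force: 0.0
```

Run:
```python
from h import *
im=bot.camera("side")[:,:,::-1];t=bot.camera("top")[:,:,::-1]
im2=bot.camera("side")[:,:,::-1]
a=im[120:220,240:320].astype(int);b=im2[120:220,240:320].astype(int);print("motion",np.abs(a-b).mean())
s=bot.sense();print(s["position"],s["time"],s["force"])
c=np.hstack([cv2.resize(im[120:220,240:320],(400,500),interpolation=2),cv2.resize(t[170:250,185:249],(400,500),interpolation=2)])
cv2.imwrite("pics/s5.png",np.clip(c*1.6,0,255).astype(np.uint8))
```

```text
motion 0.7094583333333333
[0.4530714  0.1728977  0.36354061] 15.3 [-0.1544547   0.6697416  -0.21766018]
```

View pics/s5.png

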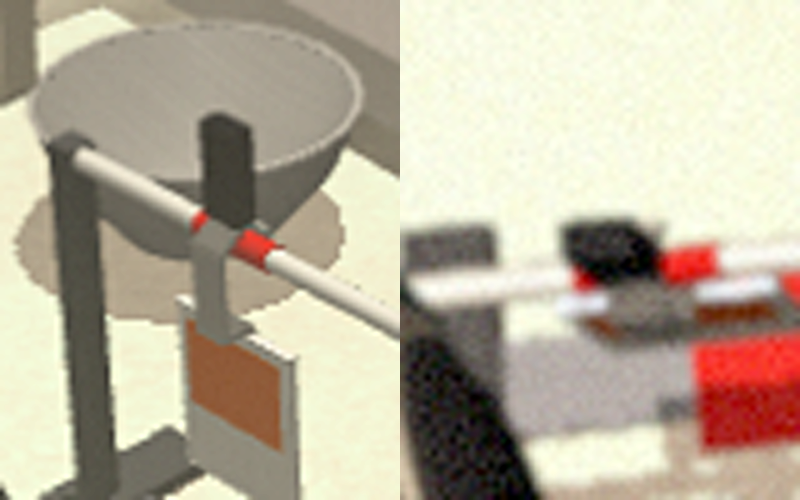

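The hanger hangs upright and free on the red band, which shows on both sides of the strap. In the top crop the band spans px 575–718 and the strap centre is at about 650, which is within 2 mm of centre.

Request:
carry_out([
  [1, 0, 0, 0, 0, 0, 0],
  [1, 0, 0, 0, 0, 0, 0],
  [1, 0, 0, 0, 0, 0, 0],
  [1, 0, 0, 0, 0, 0, 0],
  [1, 0, 0, 0, 0, 0, 0],
  [1, 0, 0, 0, 0, 0, 0],
  [1, 0, 0, 0, 0, 0, 0],
  [1, 0, 0, 0, 0, 0, 0],
  [1, 0, 0, 0, 0, 0, 0],
  [1, 0, 0, 0, 0, 0, 0],
  [1, 0, 0, 0, 0, 0, 0],
  [1, 0, 0, 0, 0, 0, 0],
  [1, 0, 0, 0, 0, 0, 0],
  [1, 0, 0, 0, 0, 0, 0],
  [1, 0, 0, 0, 0, 0, 0],
  [1, 0, 0, 0, 0, 0, 0],
  [1, 0, 0, 0, 0, 0, 0],
  [1, 0, 0, 0, 0, 0, 0],
  [1, 0, 0, 0, 0, 0, 0],
  [1, 0, 0, 0, 0, 0, 0],
])

```text
time: 17.3
position: [0.4531, 0.1729, 0.3635]
orientation: [-0.049, 0.999, -0.0, -0.0]
force: [-0.3, 0.9, 0.4]
grip_width: 0.0931
finger_force: 0.0
```

```bash
python3 -c "
from plant import bot
print(bot.finish_job())"
```

```text
the job is handed in; nothing more can be done
None
```

I hung the largest panel on the rail between the yellow bands, slid it onto the red band (within about 2 mm of its centre by camera), left it hanging freely, and handed the job in at about 17 s; no verdict came back.

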